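# Shim the vice plate level

## Robot

A 6-joint arm with a two-finger parallel gripper is mounted at the origin on the work surface. World frame = base frame: x ahead of the robot, y to its left, z up, the work surface at z = 0. Lengths are in m, angles in degrees, forces in N, time in s.
With the tool pointing down it reaches from about 0.25 to 0.8 m from the base axis. Payload 8.5 kg.
Tool frame: the origin (TCP) lies between the finger pads; the fingertips stand 22 mm ahead of it and the grasp point (between the pads) lies 3 mm ahead of it; z points along the fingers, y is the line along which they close (so a half turn about z gives the same grasp; the last joint's range is limited). The gripper opens to 85 mm and grips with 20 to 120 N. Pads are 22 mm wide; open, the fingers measure 114 mm over their backs; the gripper's body (76 mm by 85 mm) begins 54 mm behind the grasp point. The pads swing forward as they close: fully open they stand 13 mm farther back than shut.
Start: joints at [-68.698, 13.648, -0.773, 75.585, 0, 90], TCP at [0.191, -0.489, 0.253] pointing down, gripper open.
Joint ranges: [-152.45, 152.45], [-59.26, 108.67], [-65.41, 83.53], [-104.44, 129.93], [-82.83, 76.93], [-180, 180]. Speed limits (degrees/s): [127.2, 127.2, 159.86, 180, 180, 180].

## Interface

Orientations are given as [roll, pitch, yaw] about the fixed x, y, z axes, in that order (R = Rz(yaw) Ry(pitch) Rx(roll)).
In Python, from plant import ctrl gives the robot as it stands.
- The arm moves only by the shell command python3 steer.py 'ROWS' [OPENING] [FORCE]. ROWS is a JSON list of rows, 1 to 5 of them, each of 6 numbers: dx, dy, dz in m, then a rotation vector rx, ry, rz in degrees; each row shifts and turns the commanded pose from where the row before left it, along the tool's axes as they then stand; what a row does not reach is not made up. A row lasts 1/10 s, in which the tool goes at most 0.05 m and 8.59 degrees, less where a joint would pass 70% of its speed; a pose out of reach is approached as far as the arm can. OPENING is the finger opening in m, set as the command begins (- or left out keeps the last). The fingers move at their own pace and stop on an object; FORCE is the grip in N (left out, the last holds). Time passes only in rows, so rows that do not move let the fingers close. It prints the time, the measured TCP pose, the force, the opening and the grip force at its end. Input that does not fit is refused with a message, and nothing moves.
- ctrl.state(): the state, without advancing time (a new reading comes with each control period).
- ctrl.capture(name): name is "side" or "top"; returns a dict with "pixels" (480x640x3 uint8, blue, green, red), "intrinsics" (3x3 intrinsics, pixels), "camera_from_world" (4x4, takes a point from world to camera coordinates). Camera axes: x right, y down, z forward; pixel columns grow to the right and rows downward; lengths in m; the calibration is good to about 2 mm. A picture is of the moment at which its call begins. There is no depth.
- ctrl.hand_in(): hands the job in; it is judged then, once.
The state is a dict: "t": time; "joint_positions": joint angles; "dq": joint speeds; "tau": joint torques, N m; "tool_pos": TCP position; "tool_rot": TCP orientation; "force": force on the tool from outside, world axes, zero at the start; "torque": the same for the moment, N m; "gripper_width": finger opening in m; "grip_force": force on a finger pad.
Only numpy, scipy, OpenCV 4.12 (cv2) and the standard library are available. Lean on these libraries where they do the work, as an engineer would, in place of code of your own. Each camera call takes 0.05 s, during which the arm holds its last target. There are 200 camera calls.

## Task

The green plate that carries the vice sags at one corner. Lay the wooden wedge flat on the bench and slide it, thin end first, under the foot of that low corner until the bubble of the spirit level on the plate stands between its two marks, then let go and leave it there. Handle the soft wedge gently, keep the robot off the plate, vice and level (the vice handle overhangs the corner, so come in with the tool slanting), and leave the other things on the bench alone.

Things in the scene. Friction and masses are not known exactly. Their poses are not given: they have to be found in the camera images.
- wedge: The loose pine wedge, lying flat on the bench: 150 long, 34 wide, 3 thick at the thin end and 27 at the thick end (even slope, 0.16), 80 g. Origin: middle of its flat underside; x runs along it to the thin end, z is up. The soft wood bruises under more than 40 N of contact from the fingers (both pads together).
- wedge_tip (a point): Middle of the wedge's thin end, on its underside (75 mm along x from its origin).
- wedge_heel (a point): Middle of the wedge's thick end face, 13.5 mm above its underside (75 mm along -x from its origin).
- stand: Grey mount fixed to the bench, with pivot lugs and a stop post. Origin right below the foot of the low corner, at bench height (up to 4 mm above it, as the mount is packed up); z up, x along the pivot line, which lies 200 mm away at y = -200. The wedge is to be pushed along this frame's -y, coming from its +y side.
- foot (a point): Lowest point of the round steel foot (ball of 24 mm diameter) under the plate's low corner. It stands 6 mm above the stand's origin when the plate sags on its stop, and must come up 10 mm, to 16 mm, for the plate to be level.
- screw_end (a point): Outer end of the vice's screw, which overhangs the low corner: 73 mm out from the foot on the +y side of the stand, about 185 mm up when level. The screw head is 28 mm in diameter (underside about 170 mm up); a 10 mm cross handle 178 mm long lies level through it, along the stand's x. A gripper held upright over the thick end of the wedge would hit it.
- vial (a point): Middle of the yellow vial in the top of the aluminium spirit level (190 x 26 x 24), which is fixed on the plate square to the pivots. Two black marks lie 11.5 mm either side; the white bubble is 17 long.
- bubble (a joint): Where the bubble stands in the vial, in m from the middle: 0 is centred, within +-0.003 it is between the marks. Positive (0.020 at the start): it stands towards the pivots, so the corner is still low; negative: the corner is too high. It shifts 4 mm for each 2 mm of lift at the foot.
- packer: Bystander: flat pine strip, 150 x 34 x 18, equally thick all along; origin under its middle, x along it.
- hammer: Bystander: hammer lying on the bench.
- tin: Bystander: steel tin, 68 in diameter, 85 high; origin under its middle.
- stub: Bystander: upright stub of round steel bar, 38 in diameter, 70 high; origin under its middle.
- plate: Green plate with red vice and level, one piece, tipping freely about the pivots (origin on the pivot line, x along it, y towards the low corner). Plate 180 x 220, 16 thick: in the stand's frame x -45 to 135, y 15 to -205, underside 32 mm above the stand's origin when level. The vice stands over x = 0. The corner rests on the wedge with about 5 N once it is in; pushing it in takes some 5 to 12 N.

How it is judged:
By the outcome, as a careful person would: the job done as asked, in the order asked, and still so for the second after the job is handed in, with the robot touching nothing.
It also fails if it takes over 61 s, if anything falls off the work surface, if the arm or the gripper's body presses on something with over 40 N, if the wrist force passes 120 N, or if a joint passes its speed limit or range.

## Working session

There is one attempt and no reset: what is moved stays moved. The work goes in short steps, Python scripts to look and compute and a shell command to move; the robot and the scene stay as the last step left them, time stands still between calls to the robot, and variables do not carry over. Pictures are saved under pics/ and viewed, at most 10 in all, crops included, and the job is handed in when it is done.

```bash
ls; mkdir -p pics
python3 - <<'E'
from plant import ctrl
import cv2
for n in("side","top"):
    c=ctrl.capture(n); cv2.imwrite(f"pics/{n}0.png",c["pixels"]); print(n,c["intrinsics"],c["camera_from_world"])
print(ctrl.state())
E
```

```text
pics
plant.py
steer.py
side [[621.37463202   0.         314.3329765 ]
 [  0.         621.37463202 236.91163483]
 [  0.           0.           1.        ]] [[ 0.99932186  0.03225325  0.01776353 -0.57654362]
 [ 0.03349808 -0.5960527  -0.80224626  0.07725978]
 [-0.01528705  0.80229727 -0.59672892  1.59151529]
 [ 0.          0.          0.          1.        ]]
top [[454.56720642   0.         319.51067358]
 [  0.         454.56720642 244.02200647]
 [  0.           0.           1.        ]] [[ 0.02797448 -0.99956522  0.00931641 -0.04821827]
 [-0.9832122  -0.02919557 -0.18011494  0.60456026]
 [ 0.18030863 -0.00412139 -0.98360145  0.9264118 ]
 [ 0.          0.          0.          1.        ]]
{'t': 0.1, 'joint_positions': array([-6.86984714e+01,  1.36778320e+01, -8.10208808e-01,  7.55832152e+01,
        9.16117464e-04,  9.00013886e+01]), 'dq': array([ 0.07881704, -0.04743127,  0.10788123, -0.06657447, -0.05238996,
        0.06415267]), 'tau': array([ 1.04208448e-04, -5.39721823e+01,  3.46999133e+01,  1.34363340e-02,
        1.03813406e-05,  4.13348843e-06]), 'tool_pos': array([ 0.19060764, -0.48883223,  0.25275196]), 'tool_rot': array([-1.79928744e+02, -9.14389874e-04,  2.13001389e+01]), 'force': array([-0.06587106, -0.63855895,  0.68897296]), 'torque': array([-0.00992142,  0.01219624,  0.01390748]), 'grip_force': 0.0, 'gripper_width': 0.08530050849073977}
```
View pics/side0.png

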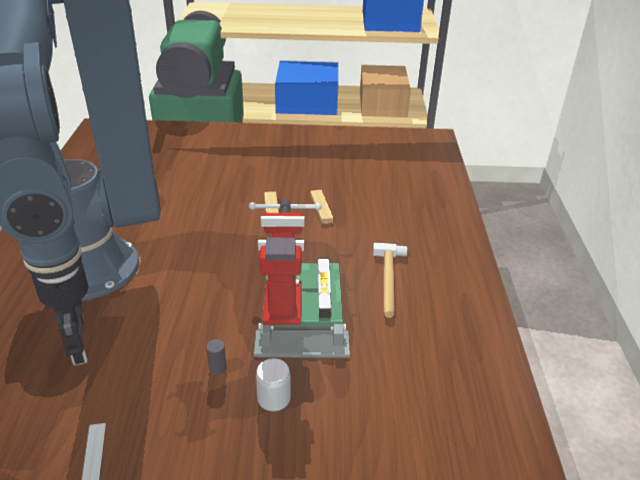

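View pics/top0.png

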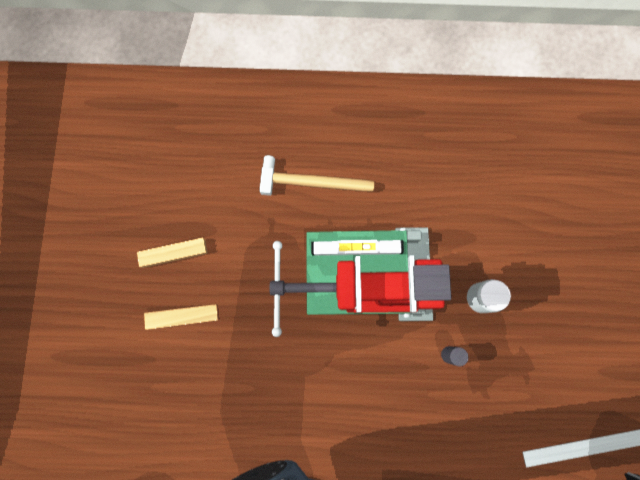

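The side view shows the two pine pieces at about (272,205) and (321,207), with the vice handle at (285,207). In the top view they are at (171,252) and (181,317), with the screw head at (277,288). I'll zoom in to tell the wedge from the packer.

Create h.py:
```python
import numpy as np, cv2
from plant import ctrl
def cast(c,uv,z):
    M=c["camera_from_world"];R=M[:3,:3];C=-R.T@M[:3,3]
    d=R.T@np.linalg.solve(c["intrinsics"],[uv[0],uv[1],1.]);return C+d*(z-C[2])/d[2]
def tri(c1,p1,c2,p2):
    P=[c["intrinsics"]@c["camera_from_world"][:3] for c in(c1,c2)]
    X=cv2.triangulatePoints(P[0],P[1],np.float64(p1).reshape(2,1),np.float64(p2).reshape(2,1))[:,0];return X[:3]/X[3]
def proj(c,p):
    q=c["camera_from_world"]@np.r_[p,1.];q=c["intrinsics"]@q[:3];return q[:2]/q[2]
```

Run:
```python
from h import *
a=cv2.imread("pics/side0.png")[180:235,240:345];b=cv2.imread("pics/top0.png")[230:340,125:230]
a=cv2.resize(a,None,fx=5.7,fy=5.7,interpolation=3)[:, :600];b=cv2.resize(b,None,fx=5,fy=5,interpolation=3)
cv2.imwrite("pics/cs.png",a);cv2.imwrite("pics/ct.png",b)
```

```text
(no output)
```

View pics/cs.png

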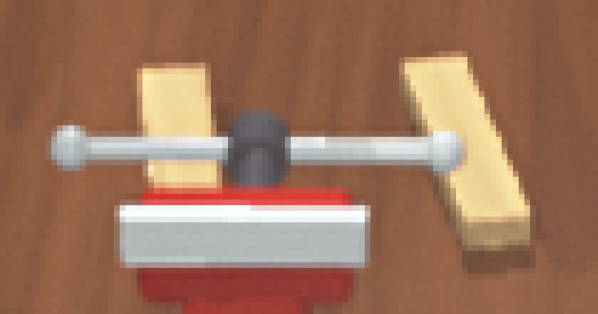

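View pics/ct.png

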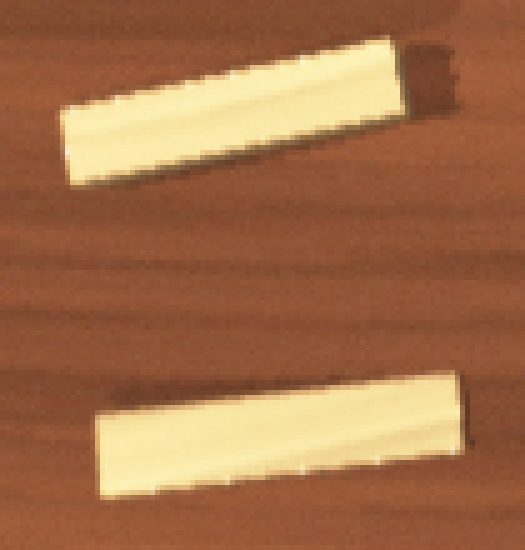

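The lower piece in the top view, around (181,317), is the wedge. Its left end is wider and its right end casts almost no shadow. The piece at (171,252) shows a full end face and an 18 mm-like shadow, so it is the packer. Next I'll measure both by mask and triangulation.

Run:
```python
from h import *
S=ctrl.capture("side");T=ctrl.capture("top")
def polys(c,lo,hi,box,n):
    x0,y0,x1,y1=box;im=cv2.resize(c["pixels"][y0:y1,x0:x1],None,fx=8,fy=8,interpolation=cv2.INTER_CUBIC)
    m=cv2.inRange(cv2.cvtColor(im,cv2.COLOR_BGR2HSV),lo,hi);m=cv2.morphologyEx(m,cv2.MORPH_OPEN,np.ones((5,5)))
    for k in sorted(cv2.findContours(m,0,1)[0],key=cv2.contourArea)[::-1][:n]:
        p=cv2.approxPolyDP(k,.02*cv2.arcLength(k,1),1)[:,0]
        print((p+.5)/8-.5+[x0,y0], "area",cv2.contourArea(k)/64);
pine=((18,60,150),(35,200,255))
print("top pine");polys(T,*pine,(125,230,235,340),2)
print("side pine");polys(S,*pine,(240,180,345,235),3)
gr=((60,60,40),(95,255,200))
print("top green");polys(T,*gr,(290,215,450,330),3)
print("side green");polys(S,*gr,(240,240,360,345),3)
print(tri(S,(252.3,205.8),T,(276.5,332)),tri(S,(317.9,206.3),T,(277,245)))
```

```text
top pine
[[215.5625 305.4375]
 [144.9375 312.9375]
 [144.5625 327.8125]
 [215.3125 319.9375]] area 1110.75
[[203.8125 239.9375]
 [139.0625 250.9375]
 [138.5625 265.3125]
 [204.3125 252.5625]] area 1027.4921875
side pine
[[310.9375 190.6875]
 [314.3125 202.0625]
 [321.0625 204.1875]
 [318.3125 210.5625]
 [320.4375 216.9375]
 [331.5625 217.6875]
 [321.3125 190.3125]] area 279.6015625
[[264.4375 192.1875]
 [265.4375 203.3125]
 [276.3125 203.3125]
 [274.9375 191.8125]] area 126.421875
[[265.5625 208.4375]
 [266.8125 211.4375]
 [276.3125 211.8125]
 [277.5625 210.9375]
 [276.5625 208.1875]] area 40.671875
top green
[[405.9375 230.4375]
 [306.8125 232.0625]
 [306.8125 282.3125]
 [334.8125 282.5625]
 [337.1875 260.9375]
 [355.5625 255.1875]
 [313.4375 254.6875]
 [314.1875 240.8125]
 [399.0625 239.1875]
 [401.6875 252.9375]
 [359.3125 254.5625]
 [360.3125 270.8125]
 [407.1875 270.6875]] area 2720.6875
[[306.6875 291.9375]
 [307.3125 313.5625]
 [346.9375 313.1875]
 [337.4375 307.6875]
 [334.8125 291.3125]] area 690.0078125
[[399.3125 312.6875]
 [399.3125 313.1875]
 [400.0625 313.3125]
 [403.0625 313.1875]
 [403.0625 312.6875]
 [402.6875 312.5625]] area 2.5625
side green
[[301.8125 263.0625]
 [300.4375 325.5625]
 [341.6875 322.3125]
 [337.9375 263.6875]
 [328.9375 263.4375]
 [330.6875 316.3125]
 [319.8125 319.8125]
 [317.5625 292.3125]
 [303.1875 289.5625]
 [316.8125 288.9375]
 [317.0625 263.9375]] area 1664.0546875
[[266.8125 275.1875]
 [266.1875 275.1875]
 [265.5625 276.1875]
 [265.6875 278.8125]
 [266.1875 278.8125]
 [266.6875 277.9375]] area 3.8828125
[0.42002425 0.04383896 0.17578689] [0.58032111 0.04997498 0.17644244]
```

Run:
```python
from h import *
S=ctrl.capture("side");T=ctrl.capture("top")
r=lambda v:np.round(v,4)
print("heel L",r(tri(S,(264.2,191.6),T,(144.5,328.2))),"R",r(tri(S,(275.1,191.6),T,(144.4,312.7))))
print("packer far",r(tri(S,(310.5,190.2),T,(138.5,265.6))),r(tri(S,(321.5,190.2),T,(138.6,250.7))), "near R",r(tri(S,(331.9,217.9),T,(204.0,239.6))))
h=[cast(T,(144.5,328.2),.027),cast(T,(144.5,312.6),.027)];t=[cast(T,(216,305.2),.003),cast(T,(215.9,320.2),.003)]
H=sum(h)/2;P=sum(t)/2
print("wedge heel",r(H),"tip",r(P),"len",np.linalg.norm((P-H)[:2]),"yaw",np.degrees(np.arctan2(*(P-H)[1::-1])),"w",np.linalg.norm(h[0]-h[1]),np.linalg.norm(t[0]-t[1]))
print("plate corner tri",r(tri(S,(338.3,263.2),T,(306.4,231.6))))
# plate corners with tilt heights
A=cast(T,(306.4,231.7),.039);B=cast(T,(306.6,314.2),.039);C=cast(T,(406.2,230.0),.047)
print("A",r(A),"B",r(B),"C",r(C),"AB",np.linalg.norm(A-B),"yaw",np.degrees(np.arctan2(*(A-B)[1::-1])),"yaw y",np.degrees(np.arctan2(*(A-C)[1::-1]))-90)
for n,c in(("side",S),):
    pass
```

```text
heel L [0.4169 0.3377 0.0299] R [0.4491 0.3414 0.0288]
packer far [0.5527 0.3674 0.021 ] [0.5858 0.3708 0.0202] near R [0.6174 0.2284 0.0189]
wedge heel [0.433  0.3403 0.027 ] tip [0.4543 0.1935 0.003 ] len 0.14832870350598923 yaw -81.75644402378163 w 0.03313157247271767 0.0328121236712015
plate corner tri [ 0.6359 -0.0011  0.0415]
A [ 0.6354 -0.0012  0.039 ] B [ 0.4556 -0.0076  0.039 ] C [ 0.6441 -0.22    0.047 ] AB 0.17991253871592877 yaw 2.036603502264843 yaw y 2.2704759242797223
```

Checks against the given sizes:
- **Wedge:** heel top 29 mm (given 27), length 148, width 33, yaw −81.8°.
- **Packer:** 20 mm (given 18).
- **Plate:** edge 180 mm, yaw about 2.15°, so the foot is at about (0.501, −0.021).

Now I'll move over.

```bash
cat > go.py <<'E'
# go.py tipx tipy tipz fwd_yaw tilt e : remaining shift/turn in tool axes to put the fingertip centre there
import sys
from h import *
from scipy.spatial.transform import Rotation as R
x,y,z,yw,ti,e=map(float,sys.argv[1:7]);s=ctrl.state()
R0=R.from_euler('xyz',s["tool_rot"],degrees=True)
Rt=R.from_euler('xyz',[180,0,yw+180],degrees=True)*R.from_rotvec([0,-ti,0],degrees=True)
P=np.array([x,y,z])-e*Rt.apply([0,0,1]);d=P-s["tool_pos"]
print("P",np.round(P,4),"now",np.round(s["tool_pos"],4),"d world",np.round(d,4))
print("shift, axes now",np.round(R0.inv().apply(d),4),"axes after turn",np.round(Rt.inv().apply(d),4))
print("turn",np.round((R0.inv()*Rt).as_rotvec(degrees=True),2),"width",round(s["gripper_width"],4),"F",np.round(s["force"],1))
E
for i in 1 2; do python3 steer.py '[[0.029, -0.039, -0.005, 0, 0, 0], [0.029, -0.039, -0.005, 0, 0, 0], [0.029, -0.039, -0.005, 0, 0, 0], [0.029, -0.039, -0.005, 0, 0, 0], [0.029, -0.039, -0.005, 0, 0, 0]]' 0.06 20; done
python3 go.py 0.4408 0.2867 0.1 -81.76 35 0.018
```

```text
t: 0.8
tool_pos: [0.2549, -0.253, 0.2785]
tool_rot: [180.0, -0.0, 21.3]
force: [1.4, -0.4, 0.2]
gripper_width: 0.06
grip_force: 0.0
t: 1.3
tool_pos: [0.3191, -0.0185, 0.3039]
tool_rot: [180.0, -0.1, 21.3]
force: [1.1, -0.4, 0.2]
gripper_width: 0.06
grip_force: 0.0
P [0.4393 0.2969 0.1147] now [ 0.3191 -0.0185  0.3039] d world [ 0.1202  0.3154 -0.1891]
shift, axes now [ 0.2262 -0.2504  0.1893] axes after turn [ 0.3501  0.1642 -0.0142]
turn [-23.38 -29.55 -74.43] width 0.06 F [ 1.1 -0.4  0.2]
```

```bash
python3 steer.py '[[0.032, -0.036, 0, 0, 0, 0], [0.032, -0.036, 0, 0, 0, 0], [0.032, -0.036, 0, 0, 0, 0], [0.032, -0.036, 0, 0, 0, 0], [0.032, -0.036, 0, 0, 0, -4]]' >/dev/null
python3 steer.py '[[0.032, -0.036, 0, 0, 0, -4], [0.032, -0.036, 0, 0, 0, -4.94], [0, 0, 0, 0, 0, -8], [0, 0, 0, 0, 0, -8], [0, 0, 0, 0, 0, -8]]' >/dev/null
python3 steer.py '[[0, 0, 0, 0, 0, -8], [0, 0, 0, 0, 0, -8], [0, 0, 0, 0, 0, -8], [0, 0, 0, 0, 0, -8], [0, 0, 0, 0, 0, -8]]'
python3 steer.py '[[0, 0, 0, 0, -7, 0], [0, 0, 0, 0, -7, 0], [0, 0, 0, 0, -7, 0], [0, 0, 0, 0, -7, 0], [0, 0, 0, 0, -7, 0]]'
python3 go.py 0.4408 0.2867 0.0603 -81.76 35 0.018
```

```text
t: 2.8
tool_pos: [0.4291, 0.2906, 0.304]
tool_rot: [-179.9, -0.4, 99.2]
force: [0.0, -0.3, 0.2]
gripper_width: 0.0597
grip_force: 0.0
t: 3.3
tool_pos: [0.4295, 0.291, 0.3047]
tool_rot: [-180.0, 34.8, 98.9]
force: [0.8, -0.3, -0.6]
gripper_width: 0.0601
grip_force: 0.0
P [0.4393 0.2969 0.075 ] now [0.4295 0.291  0.3047] d world [ 0.0099  0.0059 -0.2296]
shift, axes now [0.1346 0.0107 0.1861] axes after turn [0.1353 0.0106 0.1856]
turn [ 0.39 -0.19  0.57] width 0.0601 F [ 0.8 -0.3 -0.6]
```

```bash
python3 steer.py '[[0.027, 0.002, 0.037, 0.1, 0, 0.1], [0.027, 0.002, 0.037, 0.1, 0, 0.1], [0.027, 0.002, 0.037, 0.1, 0, 0.1], [0.027, 0.002, 0.037, 0.1, 0, 0.1], [0.027, 0.002, 0.037, 0, 0, 0.15]]'
python3 go.py 0.4408 0.2867 0.0103 -81.76 35 0.018
python3 - <<'E'
from h import *
a=ctrl.capture("side")["pixels"][120:270,200:380];b=ctrl.capture("top")["pixels"][200:380,100:300]
cv2.imwrite("pics/d1.png",np.hstack([cv2.resize(a,(400,333),interpolation=3),cv2.resize(b,(370,333),interpolation=3)]))
E
```

```text
t: 3.8
tool_pos: [0.4375, 0.2982, 0.0732]
tool_rot: [-179.9, 34.6, 98.3]
force: [0.9, 0.7, 0.7]
gripper_width: 0.0599
grip_force: 0.0
P [0.4393 0.2969 0.025 ] now [0.4375 0.2982 0.0732] d world [ 0.0018 -0.0012 -0.0482]
shift, axes now [0.0261 0.0017 0.0405] axes after turn [0.0264 0.0016 0.0403]
turn [-0.12 -0.43  0.03] width 0.0599 F [0.9 0.7 0.7]
```

View pics/d1.png

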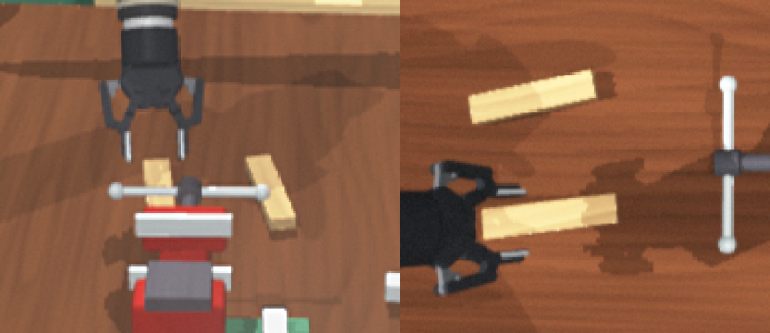

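The fingers straddle the wedge, which lies at about (550,215) in the right panel. I'll descend and close lightly as a cage.

```bash
python3 steer.py '[[0.009, 0.0006, 0.014, 0, -0.2, 0], [0.009, 0.0005, 0.014, 0, -0.2, 0], [0.008, 0.0005, 0.012, 0, 0, 0]]'
python3 steer.py '[[0, 0, 0, 0, 0, 0], [0, 0, 0, 0, 0, 0]]' 0.038 20
python3 steer.py '[[0, 0, 0, 0, 0, 0], [0, 0, 0, 0, 0, 0]]' 0.0355
python3 go.py 0.4408 0.2867 0.0103 -81.76 35 0.018
```

```text
t: 4.2
tool_pos: [0.4398, 0.2975, 0.0286]
tool_rot: [-179.9, 34.9, 98.2]
force: [-0.2, -0.3, -0.3]
gripper_width: 0.0597
grip_force: 0.0
t: 4.4
tool_pos: [0.4395, 0.2971, 0.0284]
tool_rot: [-179.9, 35.0, 98.3]
force: [0.6, -0.0, 0.3]
gripper_width: 0.0382
grip_force: 0.1
t: 4.6
tool_pos: [0.4396, 0.2972, 0.0283]
tool_rot: [-179.9, 34.9, 98.2]
force: [0.7, 0.2, 0.1]
gripper_width: 0.0355
grip_force: 0.4
P [0.4393 0.2969 0.025 ] now [0.4396 0.2972 0.0283] d world [-0.0003 -0.0003 -0.0033]
shift, axes now [ 0.0017 -0.0004  0.0028] axes after turn [ 0.0017 -0.0004  0.0028]
turn [-0.06 -0.06  0.  ] width 0.0355 F [0.7 0.2 0.1]
```

```bash
python3 steer.py '[[0.0017, 0, 0.0025, 0, 0, 0], [0, 0, 0, 0, 0, 0]]' 0.0345
python3 steer.py '[[0, 0.005, 0, 0.35, 0, 0.5], [0, 0.005, 0, 0.35, 0, 0.5], [0, 0.005, 0, 0.35, 0, 0.5], [0, 0.005, 0, 0.35, 0, 0.5], [0, 0.005, 0, 0.35, 0, 0.5]]'
python3 steer.py '[[0, 0.005, 0, 0.35, 0, 0.5], [0, 0.005, 0, 0.35, 0, 0.5], [0, 0.005, 0, 0.35, 0, 0.5], [0, 0.005, 0, 0.35, 0, 0.5], [0, 0.0045, 0, 0.35, 0, 0.5]]'
python3 go.py 0.4895 0.2867 0.0103 -87.85 35 0.018
```

```text
t: 4.8
tool_pos: [0.4392, 0.2969, 0.0243]
tool_rot: [-179.9, 35.0, 98.3]
force: [1.0, 1.3, 0.1]
gripper_width: 0.0345
grip_force: 0.3
t: 5.3
tool_pos: [0.4645, 0.2998, 0.0242]
tool_rot: [-179.8, 35.0, 95.2]
force: [-0.9, -0.1, 1.2]
gripper_width: 0.0345
grip_force: 0.5
t: 5.8
tool_pos: [0.4889, 0.3015, 0.0242]
tool_rot: [-179.8, 35.0, 92.1]
force: [-0.8, 0.2, 1.4]
gripper_width: 0.0349
grip_force: 0.5
P [0.4891 0.297  0.025 ] now [0.4889 0.3015 0.0242] d world [ 0.0002 -0.0045  0.0008]
shift, axes now [-0.0042  0.0001  0.0019] axes after turn [-0.0042  0.0001  0.0019]
turn [-0.17  0.   -0.01] width 0.0349 F [-0.8  0.2  1.4]
```

```bash
python3 steer.py '[[0, 0, 0, 0, 0, 0], [0, 0, 0, 0, 0, 0]]' 0.055
python3 steer.py '[[0, 0, -0.025, 0, 0, 0], [0, 0, -0.03, 0, 0, 0], [0, 0, -0.03, 0, 0, 0], [0, 0, -0.03, 0, 0, 0], [0, 0, 0, 0, 0, 0]]' 0.055
cat > wedge.py <<'E'
from h import *
T=ctrl.capture("top");x0,y0,x1,y1=125,262,275,340
im=cv2.resize(T["pixels"][y0:y1,x0:x1],None,fx=8,fy=8,interpolation=cv2.INTER_CUBIC)
cv2.imwrite("pics/w.png",cv2.resize(im,(800,416)))
m=cv2.inRange(cv2.cvtColor(im,cv2.COLOR_BGR2HSV),(18,60,110),(35,200,255))
k=max(cv2.findContours(m,0,1)[0],key=cv2.contourArea)
q=(cv2.boxPoints(cv2.minAreaRect(k))+.5)/8-.5+[x0,y0];q=q[np.argsort(q[:,0])]
h=(q[0]+q[1])/2;t=(q[2]+q[3])/2;H=cast(T,h,.027);P=cast(T,t,.003);d=(P-H)[:2]
print("heel px",h,"tip px",t,"heel",np.round(H,4),"tip",np.round(P,4),"len",round(np.linalg.norm(d),4),"yaw",np.degrees(np.arctan2(d[1],d[0])))
E
python3 wedge.py; python3 go.py 0.4865 0.37 0.0103 -87.85 35 0.021
```

```text
t: 6.0
tool_pos: [0.4886, 0.3015, 0.0241]
tool_rot: [-179.8, 35.0, 92.2]
force: [-0.5, 0.5, -0.2]
gripper_width: 0.0552
grip_force: 0.0
t: 6.5
tool_pos: [0.4866, 0.3702, 0.1212]
tool_rot: [179.9, 34.8, 92.2]
force: [0.0, 0.4, -1.1]
gripper_width: 0.0551
grip_force: 0.0
heel px [144.21335602 296.17985916] tip px [216.29167938 296.47770309] heel [0.4846 0.3459 0.027 ] tip [0.4899 0.1952 0.003 ] len 0.1508 yaw -88.00118955897568
P [0.486  0.382  0.0275] now [0.4864 0.3689 0.1195] d world [-0.0004  0.0131 -0.092 ]
shift, axes now [0.0634 0.0001 0.0679] axes after turn [0.0635 0.0001 0.0678]
turn [ 0.02 -0.12  0.04] width 0.055 F [-0.2 -0.5 -0.9]
```

View pics/w.png

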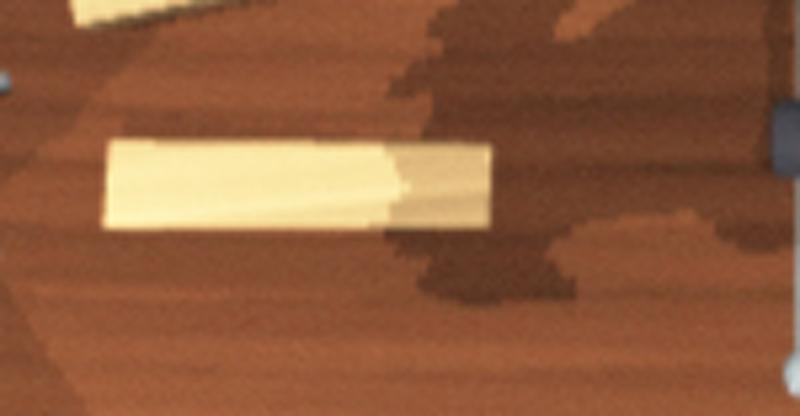

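The wedge now lies from heel (144,296) to tip (216,296). Its yaw is −88.0°, and it is about 3 mm to the −x side of the foot line, which is fine. I'll go behind the heel with the fingers nearly shut.

```bash
python3 steer.py '[[0.0127, -0.0005, 0.0134, 0, 0, 0], [0.0127, -0.0005, 0.0134, 0, 0, 0], [0.0127, -0.0005, 0.0134, 0, 0, 0], [0.0127, -0.0005, 0.0134, 0, 0, 0], [0.0125, 0, 0.0138, 0, 0, 0]]' 0.012 20
python3 steer.py '[[0, 0, 0, 0, 0, 0]]'
python3 go.py 0.4840 0.37 0.0103 -87.85 35 0.021
```

```text
t: 7.05
tool_pos: [0.4833, 0.3803, 0.0252]
tool_rot: [-179.8, 35.0, 92.2]
force: [-1.4, -0.5, 0.5]
gripper_width: 0.0119
grip_force: 0.0
t: 7.15
tool_pos: [0.483, 0.3801, 0.0243]
tool_rot: [-179.7, 35.1, 92.3]
force: [0.6, -0.3, 0.5]
gripper_width: 0.0119
grip_force: 0.0
P [0.4835 0.382  0.0275] now [0.483  0.3801 0.0243] d world [0.0005 0.0019 0.0032]
shift, axes now [-0.0003  0.0006 -0.0037] axes after turn [-0.0003  0.0006 -0.0037]
turn [-0.2   0.13  0.1 ] width 0.0119 F [ 0.6 -0.3  0.5]
```

```bash
python3 steer.py '[[-0.0014, 0.0003, -0.002, 0, 0, 0], [-0.006, 0, 0.0042, 0, 0, 0], [-0.004, 0, 0.0028, 0, 0, 0], [-0.008, 0.0003, 0.0056, 0, 0, 0], [-0.0123, 0.0003, 0.0086, 0, 0, 0]]' | head -4
for i in 1 2; do python3 steer.py '[[-0.0123, 0.0003, 0.0086, 0, 0, 0], [-0.0123, 0.0003, 0.0086, 0, 0, 0], [-0.0123, 0.0003, 0.0086, 0, 0, 0], [-0.0123, 0.0003, 0.0086, 0, 0, 0], [-0.0123, 0.0003, 0.0086, 0, 0, 0]]' | head -4; done
python3 wedge.py; python3 go.py 0.4929 0.18 0.0103 -87.85 35 0.021
```

```text
t: 7.65
tool_pos: [0.4861, 0.3435, 0.0299]
tool_rot: [-179.9, 34.9, 92.2]
force: [-0.6, 1.2, 1.6]
t: 8.15
tool_pos: [0.4901, 0.2674, 0.03]
tool_rot: [-179.9, 35.0, 92.1]
force: [1.0, 0.6, 0.1]
t: 8.65
tool_pos: [0.4945, 0.1927, 0.0298]
tool_rot: [-179.9, 35.0, 92.2]
force: [-0.5, 2.3, 2.4]
heel px [224.47594452 293.77786922] tip px [273.98932648 294.19747353] heel [0.4948 0.1726 0.027 ] tip [0.4986 0.0672 0.003 ] len 0.1054 yaw -87.92297308945712
P [0.4924 0.192  0.0275] now [0.4942 0.1905 0.0299] d world [-0.0017  0.0015 -0.0024]
shift, axes now [ 0.0027 -0.0016  0.0011] axes after turn [ 0.0027 -0.0016  0.0011]
turn [-0.19  0.07 -0.01] width 0.0119 F [-0.5 -1.2  0.4]
```

View pics/w.png

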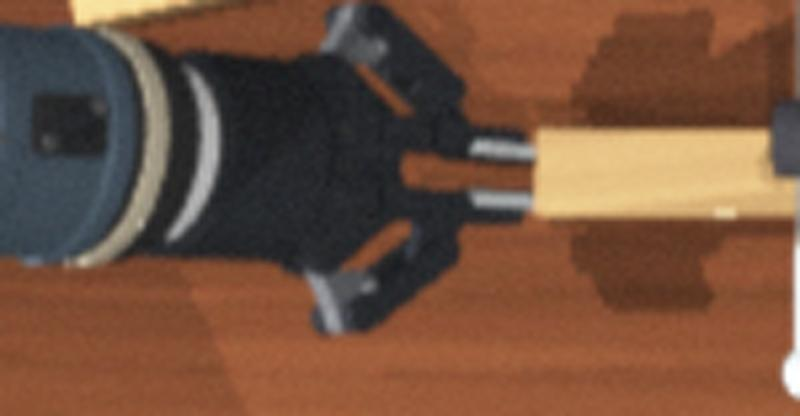

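Two fingers are pushing flat on the heel at (535,170), and the wedge is well aligned. I'll push on to near the foot and calibrate the bubble reading.

```bash
python3 steer.py '[[-0.0098, 0, 0.0069, 0, 0, 0], [-0.0098, 0, 0.0069, 0, 0, 0], [-0.0098, 0, 0.0069, 0, 0, 0], [-0.0082, 0, 0.0057, 0, 0, 0], [-0.0082, 0, 0.0057, 0, 0, 0]]' | head -4
cat > bub.py <<'E'
from h import *
s=ctrl.state();print(np.round(s["tool_pos"],4),"F",np.round(s["force"],1))
T=ctrl.capture("top")["pixels"];x0,y0,x1,y1=308,234,410,260
im=cv2.resize(T[y0:y1,x0:x1],None,fx=7,fy=7,interpolation=cv2.INTER_CUBIC)
cv2.imwrite("pics/b.png",im)
E
python3 bub.py
```

```text
t: 9.2
tool_pos: [0.4964, 0.1371, 0.0295]
tool_rot: [-179.9, 35.0, 92.2]
force: [-0.2, 3.4, 2.8]
[0.4964 0.1371 0.0295] F [-0.2  3.4  2.8]
```

View pics/b.png

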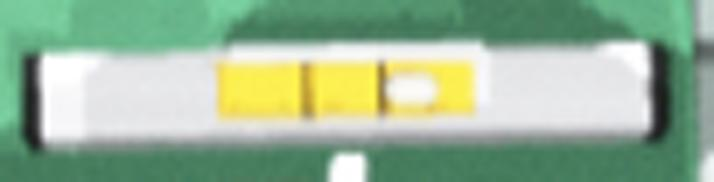

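The marks sit at x≈306 and 382 (23 mm apart) and the bubble at 412, which reads about +20 mm as given. I'll push on slowly and read the bubble by code.

```bash
cat >> bub.py <<'E'
h=cv2.cvtColor(im,cv2.COLOR_BGR2HSV).astype(float);b=h[76:104]
S=b[:,:,1].mean(0);V=b[:,:,2].mean(0)
y=np.where(h[72:112,:,1].max(0)>150)[0];y=y[(y>150)&(y<550)];a,e=y.min(),y.max()
w=np.clip(150-S[a+8:e-8],0,None);c=(w*np.arange(a+8,e-8)).sum()/max(w.sum(),1)
m=[x for x in range(a+20,e-20) if V[x]==V[x-15:x+16].min() and V[x]<200]
print("vial",a,e,"marks",m,"bubble",round(c,1),"mm",round((c-(a+e)/2)/3.3,1))
E
python3 bub.py
python3 steer.py '[[-0.0041, 0, 0.0029, 0, 0, 0], [-0.0041, 0, 0.0029, 0, 0, 0], [-0.0041, 0, 0.0029, 0, 0, 0], [-0.0041, 0, 0.0029, 0, 0, 0], [-0.0041, 0, 0.0029, 0, 0, 0]]' | head -4; python3 bub.py
python3 steer.py '[[-0.0041, 0, 0.0029, 0, 0, 0], [-0.0041, 0, 0.0029, 0, 0, 0]]' | head -4; python3 bub.py
```

```text
[0.4961 0.1357 0.0296] F [ 0.1 -1.5 -0.2]
vial 221 469 marks [305, 382] bubble 410.4 mm 19.8
t: 9.8
tool_pos: [0.4972, 0.1124, 0.0293]
tool_rot: [-179.8, 35.0, 92.2]
force: [-0.5, 2.9, 0.6]
[0.4972 0.1124 0.0293] F [-0.5  2.9  0.6]
vial 221 468 marks [305, 382] bubble 410.5 mm 20.0
t: 10.05
tool_pos: [0.4987, 0.1047, 0.0293]
tool_rot: [-180.0, 34.8, 92.1]
force: [-1.2, 13.2, 3.2]
[0.4987 0.1047 0.0293] F [-1.2 13.2  3.2]
vial 221 471 marks [309] bubble 405.8 mm 18.1
```

```bash
for i in 1 2; do python3 steer.py '[[-0.0033, 0, 0.0023, 0, 0, 0], [-0.0033, 0, 0.0023, 0, 0, 0], [-0.0033, 0, 0.0023, 0, 0, 0], [-0.0033, 0, 0.0023, 0, 0, 0], [-0.0033, 0, 0.0023, 0, 0, 0]]' | head -4; python3 bub.py; done; python3 wedge.py
```

```text
t: 10.6
tool_pos: [0.4993, 0.0845, 0.0293]
tool_rot: [-180.0, 34.8, 92.2]
force: [-0.6, 12.4, 2.4]
[0.4993 0.0845 0.0293] F [-0.6 12.4  2.4]
vial 225 472 marks [311] bubble 386.6 mm 11.5
t: 11.15
tool_pos: [0.4999, 0.0641, 0.0293]
tool_rot: [-180.0, 34.8, 92.2]
force: [-0.2, 10.0, 1.6]
[0.4999 0.0641 0.0293] F [-0.2 10.   1.6]
vial 228 475 marks [311] bubble 367.9 mm 5.0
heel px [218.9750061  267.98749733] tip px [220.2250061  268.61249733] heel [0.5508 0.1883 0.027 ] tip [0.5524 0.1906 0.003 ] len 0.0028 yaw 54.8166837655731
```

```bash
python3 steer.py '[[-0.0032, 0, 0.0022, 0, 0, 0], [-0.0032, 0, 0.0022, 0, 0, 0], [-0.0032, 0, 0.0022, 0, 0, 0], [-0.0032, 0, 0.0022, 0, 0, 0], [0, 0, 0, 0, 0, 0]]'; python3 bub.py
```

```text
t: 11.75
tool_pos: [0.4998, 0.0471, 0.0295]
tool_rot: [-179.9, 35.0, 92.2]
force: [0.9, 1.5, -1.4]
gripper_width: 0.0118
grip_force: 1.1
[0.4998 0.0471 0.0295] F [ 0.9  1.5 -1.4]
vial 233 477 marks [318, 393] bubble 351.4 mm -1.1
```

View pics/b.png

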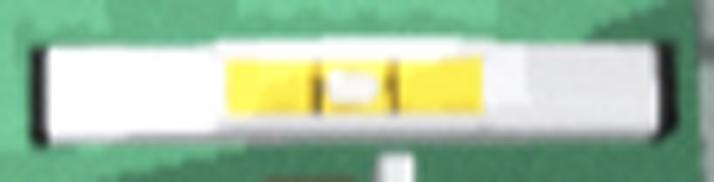

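The bubble is between the marks, at about −1 mm. Now I'll back straight off and then lift away.

```bash
python3 steer.py '[[0.003, 0, -0.002, 0, 0, 0], [0.012, 0, -0.0085, 0, 0, 0], [0.02, 0, -0.015, 0, 0, 0], [0.02, 0, -0.025, 0, 0, 0], [0.01, 0, -0.04, 0, 0, 0]]' | head -5
python3 steer.py '[[0, 0, -0.045, 0, 0, 0], [0, 0, -0.045, 0, 0, 0], [0, 0, -0.03, 0, 0, 0], [0, 0, 0, 0, 0, 0], [0, 0, 0, 0, 0, 0]]' | head -5; python3 bub.py
python3 - <<'E'
from h import *
a=ctrl.capture("side")["pixels"][120:420,180:430];b=ctrl.capture("top")["pixels"][140:380,100:520]
cv2.imwrite("pics/f.png",np.hstack([cv2.resize(a,(333,400),interpolation=3),cv2.resize(b,(460,400),interpolation=3)]))
E
```

```text
t: 12.3
tool_pos: [0.4944, 0.1531, 0.0652]
tool_rot: [-179.6, 35.1, 92.3]
force: [0.5, -0.9, 0.2]
gripper_width: 0.0118
t: 12.8
tool_pos: [0.4934, 0.2219, 0.1645]
tool_rot: [-179.9, 35.0, 92.2]
force: [0.1, -0.1, 0.0]
gripper_width: 0.0119
[0.4934 0.2219 0.1645] F [ 0.1 -0.1  0. ]
vial 228 478 marks [318, 393] bubble 351.5 mm -0.4
```

View pics/f.png

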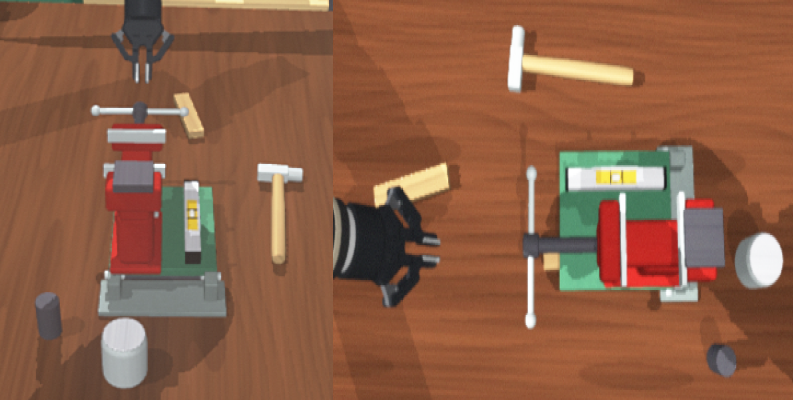

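The wedge is under the foot, with its heel just visible at (550,260). The bubble is between the marks, the bystanders haven't moved and the gripper is clear.

```bash
python3 -c "from plant import ctrl; print(ctrl.hand_in())"
```

```text
the job is handed in; nothing more can be done
None
```

The job is handed in: the wedge lies flat under the foot of the low corner, the bubble stands about 1 mm off centre between its marks, and the gripper is clear of everything, at about 13 s of the 61 s allowed.

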